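# Point out the larger geode in the show case

## Task

A customer asks which stone you mean: push the show case's sliding glass fully open by its bar pull, then come down from above and point at the middle of the larger of the two geode halves for about two seconds, the fingertips a finger's width (1 to 2 cm) above its rim, and then push the glass fully shut again by the pull. Push gently and do not pinch the pull. Point closely at no other specimen, touch none of them, and leave everything else on the counter where it is.

Things in the scene. Friction and masses are not known exactly. Their poses are not given: they have to be found in the camera images.
- case: Low wooden show case, 230 (x) x 430 (y) x 95 mm high, fixed. Origin: centre of its underside; x away from the robot, y along its length to the robot's left. Sliding glass covers its right half (-y), a fixed pane just below that level the left. Tracks along front and rear edges, tops at z = 95 mm. Right half: four wells, floor z = 15 mm, centred at x = +-50 mm, y = -157 and -72 mm.
- panel (a joint): Travel of the sliding glass in m: 0 shut, 0.17 fully open at its stop. Slides along the case's +y to open, over the fixed pane. 200 (x) x 205 (y) x 6 mm, upper face at z = 92 mm of the case; shut, it spans y = -200 to +5 mm of the case. May start a few cm ajar. Needs about 2 N to slide and stays where it is left.
- pull (a point): Centre, half-way up, of the bar pull on the sliding glass: aluminium bar 80 mm long (case x), 14 mm thick (case y), 22 mm high, from the glass at z = 92 mm to z = 114 mm. Shut, it is at x = 0, y = -155 mm of the case, 45 mm from the panel's right edge; it moves with the panel. Its right face is pushed to open, its left face to shut.
- large_geode: The larger of the two geode halves: a round bowl-like half stone, 64 mm across, 38 mm high, hollow side up and lined with small crystals. Origin: centre of its foot. Loose in its well; the well is one of four (two by two) under the sliding glass; which specimen lies in which well changes every time.
- large_geode_top (a point): Centre of the larger geode half's mouth, level with its rim: 53 mm above the counter, 39 mm below the upper face of the sliding glass.
- small_geode: The smaller geode half, same look, 42 mm across, 30 mm high. Origin: centre of its foot. Loose in its well.
- small_geode_top (a point): Centre of the smaller geode half's mouth, level with its rim, 30 mm above its foot.
- sphere: Polished stone ball, 40 mm across, on a small round wooden foot, 44 mm high in all. Origin: centre of the foot's underside. Loose in its well.
- sphere_top (a point): Top of the stone ball, 44 mm above its foot.
- cluster: Crystal cluster: upright six-sided crystals on a piece of rock about 50 mm across, 46 mm high in all. Origin: centre of its underside. Loose in its well.
- cluster_top (a point): Tip of the tallest crystal, 46 mm above the underside.
- brush: Bystander: dusting brush, 170 mm long, lying right of the case.
- torch: Bystander: small black torch, 120 mm long, 31 mm thick, lying right of the case.
- loupe: Bystander: steel folding magnifier, 75 x 28 x 12 mm, lying left of the case.
- stone_box: Bystander: open cardboard box 85 x 85 x 22 mm with a rough stone in it, left of the case.
- egg: Bystander: polished stone egg on a wooden foot, 66 mm high, 43 mm across, left of the case.

How it is judged:
By the outcome, as a careful person would: the job done as asked, in the order asked, and still so for the second after the job is handed in, with the robot touching nothing.
It also fails if it takes over 64 s, if anything falls off the work surface, if the arm or the gripper's body presses on something with over 40 N, if the wrist force passes 120 N, or if a joint passes its speed limit or range.

## Robot

A 7-joint arm with a two-finger parallel gripper is mounted at the origin on the work surface. World frame = base frame: x ahead of the robot, y to its left, z up, the work surface at z = 0. Lengths are in m, angles in rad, forces in N, time in s.
With the tool pointing down it reaches from about 0.425 to 0.925 m from the base axis. Payload 6.8 kg.
Tool frame: the origin (TCP) lies at the centre of the arm's flange, where the gripper is bolted on; the fingertips stand 173 mm ahead of it and the grasp point (between the pads) lies 155 mm ahead of it; x points along the fingers, y is the direction in which the jaws open and shut, and the axes are right-handed (so a half turn about x gives the same grasp; the last joint's range is limited). The gripper opens to 85 mm and grips with 20 to 120 N. Pads are 22 mm wide; open, the fingers measure 114 mm over their backs; the gripper's body (76 mm by 85 mm) begins 54 mm behind the grasp point. The pads swing forward as they close: fully open they stand 13 mm farther back than shut.
Start: joints at [1.241, 0.477, 0.022, 1.555, -0.011, 1.109, -0.083], TCP at [0.148, -0.658, 0.405] pointing down, gripper open.
Joint ranges: [-2.96, 2.96], [-0.34, 2.1], [-1.41, 1.46], [0.24, 2.44], [-1.37, 4.51], [0.17, 1.92], [-2.96, 2.96]. Speed limits (rad/s): [2.39, 2.39, 3.14, 3.14, 3.14, 3.14, 3.14].

## Interface

Orientations are given as a unit quaternion [x, y, z, w].
In Python, from cell import env gives the robot as it stands. The module is installed in compiled form; this text tells all that it offers.
- The arm moves only by the tool apply_moves, never from a script. Its argument "steps" is a list of rows, each a list of 7 numbers: the gripper command: -1 is fully open, 1 is shut, values between are in proportion, then the shift along the tool's x, y, z in mm, then the turn, a rotation vector about the tool's x, y, z in degrees. In form: [[gripper, x, y, z, rx, ry, rz], ...]. A call has 1 to 10 rows; each row shifts and turns the commanded pose from where the row before left it, along the tool's axes as they then stand; what a row does not reach is not made up. A row lasts 1/10 s, in which the tool goes at most 50 mm and 8.59 degrees, less where a joint would pass 70% of its speed; a pose out of reach is approached as far as the arm can. A call is refused whole if a number of a shift passes 50 or a number of a turn 8.59, either way. A call with a gripper value outside its range is refused whole. The fingers move at their own pace and stop on an object; the grip force is fixed at half the most. Time passes only in rows, so rows that do not move let the fingers close. It gives the time, the measured TCP pose, the force and the opening at its end, in the units of the state.
- env.get_obs(): the state, without advancing time (a new reading comes with each control period).
- env.capture(name): name is "side" or "top" or "wrist"; returns (picture, depth): 420x560x3 uint8, red, green, blue; 420x560 float32, m along the optical axis (not along the pixel's ray), 0 where there is no reading.
- env.camera_info(name): a dict with "mtx" (3x3 intrinsics, pixels), "k1" (the pictures are not rectified: a ray, as slopes to the right and down, at radius r is drawn at 1 + k1 r^2 times it, then the intrinsics apply), "position" and "rotation" of the camera in the world; the wrist camera has in their place "mount" (4x4, takes a point from camera to tool coordinates, whose origin is the TCP and whose axes are the tool frame's). Camera axes: x right, y down, z forward; pixel columns grow to the right and rows downward; lengths in m; the calibration is good to about 2 mm. A picture is of the moment at which its call begins: read the wrist's pose just before it. camera_info takes no time and is no camera call.
- env.job_done(): hands the job in, once; it reports no verdict.
The state is a dict: "t": time; "joints": joint angles; "qd": joint speeds; "joint_torque": joint torques, N m; "ee_pos": TCP position; "ee_rot": TCP orientation; "wrist_force": force on the tool from outside, world axes, zero at the start; "moment": the same for the moment, N m; "finger_gap": opening from 0.0 (shut) to 1.0 (fully open).
Only numpy, scipy, OpenCV 4.12 (cv2) and the standard library are available. Lean on these libraries where they do the work, as an engineer would, in place of code of your own. Each camera call takes 0.05 s, during which the arm holds its last target.

## Working session

There is one attempt and no reset: what is moved stays moved. The work goes in short steps, Python scripts to look and compute and a tool call to move; the robot and the scene stay as the last step left them, time stands still between calls to the robot, and variables do not carry over. Pictures are saved under pics/ and viewed, and the job is handed in when it is done.

Besides the shell and the picture viewer there is one more tool, called after "Call:" in YAML: its name, and indented under it one key for each argument. apply_moves: Moves the arm, as the interface text tells. Its arguments: {"type":"object","properties":{"steps":{"type":"array"}},"required":["steps"]}

```bash
mkdir -p pics
cat > h.py <<'E'
import numpy as np, cv2
from cell import env
from scipy.spatial.transform import Rotation as R
def cam(name):
    c=env.camera_info(name); o=env.get_obs()
    if 'mount' in c:
        M=np.array(c['mount']);T=np.eye(4);T[:3,:3]=R.from_quat(o['ee_rot']).as_matrix();T[:3,3]=o['ee_pos']
        W=T@M; return np.array(c['mtx']),c['k1'],W[:3,3],W[:3,:3]
    r=np.array(c['rotation']); 
    if r.shape!=(3,3): r=R.from_quat(r).as_matrix()
    return np.array(c['mtx']),c['k1'],np.array(c['position']),r
def ray(cm,u,v):
    K,k1,p,r=cm
    x=np.linalg.solve(K,[u,v,1.])[:2]; y=x.copy()
    for _ in range(30): y=x/(1+k1*(y@y))
    return p,r@np.array([y[0],y[1],1])
def onz(cm,u,v,z):
    p,d=ray(cm,u,v); return p+d*(z-p[2])/d[2]
def proj(cm,P):
    K,k1,p,r=cm; q=r.T@(np.array(P)-p); s=q[:2]/q[2]; s=s*(1+k1*(s@s)); return (K@[s[0],s[1],1])[:2]
def snap(name,f):
    cm=cam(name); im,d=env.capture(name); cv2.imwrite(f'pics/{f}.png',im[:,:,::-1]); np.save(f'pics/{f}.npy',d); return cm,im,d
E
python3 - <<'E'
from h import *
np.set_printoptions(precision=4,suppress=True)
print(env.get_obs())
for n in ['top','side','wrist']:
    cm,_,_=snap(n,n+'0'); print(n,cm)
E
```

```text
{'t': 0.0, 'joints': array([ 1.2409,  0.4778,  0.0223,  1.5565, -0.0115,  1.1093, -0.0831]), 'qd': array([ 0.0005,  0.0014,  0.0005,  0.0005, -0.0006,  0.0012, -0.0005]), 'joint_torque': array([ -0.0007, -59.6454,   1.6078, -28.1197,   0.0124,   0.0094,
        -0.    ]), 'ee_pos': array([ 0.1484, -0.6582,  0.4037]), 'ee_rot': array([-0.7026, -0.0789,  0.7029, -0.0776]), 'wrist_force': array([-0.4082, -0.9936, -0.1357]), 'moment': array([-0.0062,  0.06  ,  0.0419]), 'finger_gap': 1.0050252388281713}
top (array([[517.0405,   0.    , 280.1098],
       [  0.    , 517.0405, 207.5421],
       [  0.    ,   0.    ,   1.    ]]), -0.18949163270262367, array([0.3803, 0.0079, 1.448 ]), array([[ 0.0031, -0.9962,  0.087 ],
       [-1.    , -0.0032, -0.0021],
       [ 0.0024, -0.087 , -0.9962]]))
side (array([[422.1583,   0.    , 280.8047],
       [  0.    , 422.1583, 213.9826],
       [  0.    ,   0.    ,   1.    ]]), -0.1007493920326282, array([-0.0863,  0.8092,  0.7305]), array([[-0.7949, -0.3137,  0.5194],
       [-0.6066,  0.4335, -0.6664],
       [-0.0161, -0.8448, -0.5349]]))
wrist (array([[367.9823,   0.    , 284.3278],
       [  0.    , 367.9823, 207.0712],
       [  0.    ,   0.    ,   1.    ]]), -0.004551478369711872, array([ 0.2155, -0.6428,  0.372 ]), array([[ 0.2201, -0.9387, -0.2652],
       [-0.9755, -0.2122, -0.0584],
       [-0.0015,  0.2715, -0.9624]]))
```

View pics/top0.png

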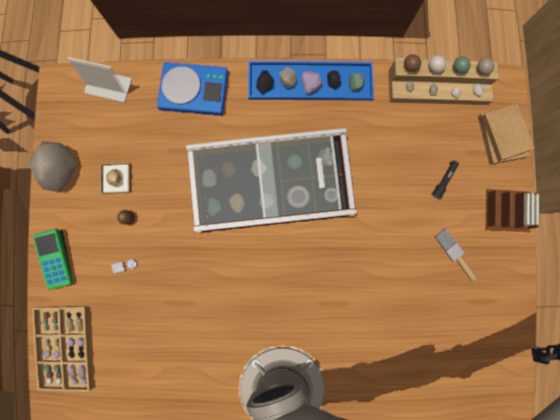

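View pics/side0.png

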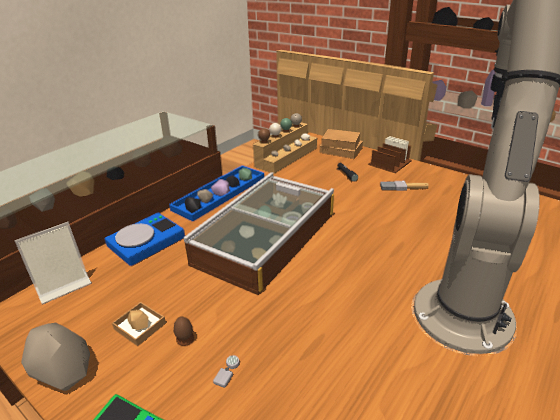

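View pics/wrist0.png

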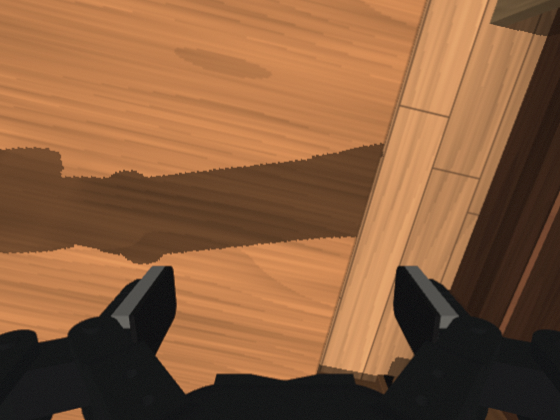

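The top view shows the case at (187..355, 130..230), the pull near (321,172), the larger ring (a geode) near (298,197) and a smaller one near (332,195). I'll enlarge this.

Run:
```python
import cv2
im=cv2.imread('pics/top0.png')[120:240,180:362]
cv2.imwrite('pics/top0z.png',cv2.resize(im,None,fx=4.3,fy=4.3,interpolation=cv2.INTER_CUBIC))
```

```text
(no output)
```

View pics/top0z.png

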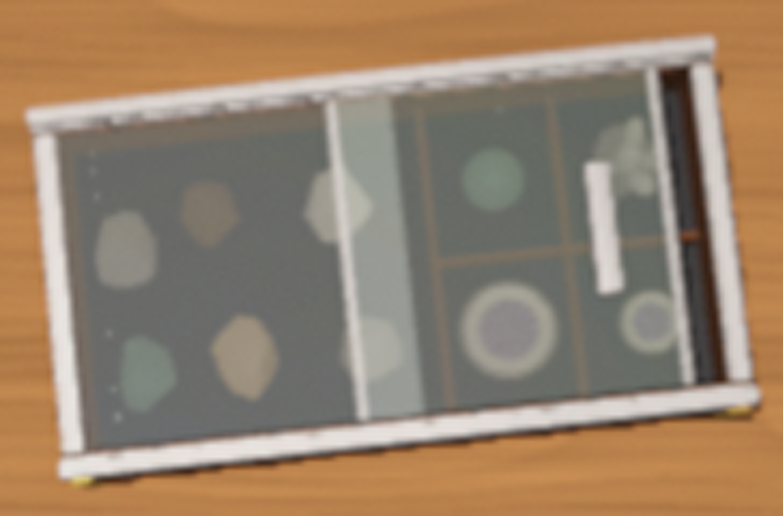

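```bash
cat > m.py <<'E'
from h import *
np.set_printoptions(precision=4,suppress=True)
def measure(im,cm):
    hsv=cv2.cvtColor(im,cv2.COLOR_RGB2HSV)
    m=((hsv[:,:,1]<40)&(hsv[:,:,2]>185)).astype(np.uint8)
    roi=np.zeros_like(m); roi[122:238,183:360]=1; m*=roi
    n,l,st,c=cv2.connectedComponentsWithStats(m,connectivity=8)
    for i in range(1,n):
        if st[i,4]>40: print(st[i],c[i])
    return m,l,st,c
E
python3 - <<'E'
from m import *
im=cv2.imread('pics/top0.png')[:,:,::-1].copy(); cm=cam('top')
m,l,st,c=measure(im,cm)
i=1+np.argmax(st[1:,2]); ys,xs=np.nonzero(l==i)
P=np.array([onz(cm,u,v,.095)[:2] for u,v in zip(xs,ys)])
r=cv2.minAreaRect((P*1000).astype(np.float32)); print(r, cv2.boxPoints(r))
h=np.load('pics/top0.npy')
def cz(u,v): 
    p,d=ray(cm,u,v); return p+d*h[v,u]
for u,v in [(298,196),(321,172),(290,160),(345,220),(298,207),(288,196)]: print(u,v,cz(u,v))
cv2.imwrite('pics/mask.png',cv2.resize(m[120:240,180:362]*255,None,fx=4,fy=4))
E
```

```text
[187 129 159  21 562] [262.847  138.5463]
[341 135  13  73 308] [347.3961 171.5942]
[256 144  10  73 168] [260.5298 180.375 ]
[188 151  11  74 324] [193.0679 187.3765]
[317 158   7  30 134] [319.8134 172.8881]
[194 210 162  21 680] [272.2176 219.8676]
((467.0516357421875, 19.624801635742188), (12.002626419067383, 427.27178955078125), 6.538427352905273) [[ 436.7627  231.1878]
 [ 485.416  -193.3049]
 [ 497.3405 -191.9382]
 [ 448.6873  232.5545]]
298 196 [ 0.5302 -0.0423  0.086 ]
321 172 [ 0.5911 -0.1018  0.1092]
290 160 [ 0.6257 -0.0209  0.092 ]
345 220 [ 0.4721 -0.1777  0.002 ]
298 207 [ 0.5002 -0.042   0.0944]
288 196 [ 0.5296 -0.0157  0.0904]
```

View pics/mask.png

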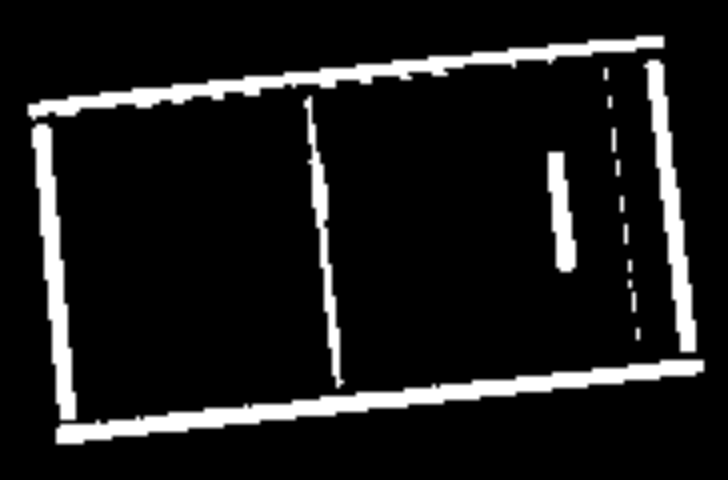

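Run:
```python
from m import *
im=cv2.imread('pics/top0.png')[:,:,::-1].copy(); cm=cam('top')
m,l,st,c=measure(im,cm)
ys,xs=np.nonzero((l>0)&np.isin(l,[i for i in range(1,len(st)) if st[i,2]>150]))
P=np.array([onz(cm,u,v,.095)[:2] for u,v in zip(xs,ys)])*1000
r=cv2.minAreaRect(P.astype(np.float32)); print(r)
b=cv2.boxPoints(r); ctr=b.mean(0)
e=[b[(i+1)%4]-b[i] for i in range(4)]; L=max(e,key=np.linalg.norm); L=L*np.sign(L[1]); ey=L/np.linalg.norm(L); ex=np.array([ey[1],-ey[0]]); 
print('ctr',ctr,'yaw deg',np.degrees(np.arctan2(ex[1],ex[0])),'ex',ex,'ey',ey)
loc=lambda p:(np.array([(p[:2]*1000-ctr)@ex,(p[:2]*1000-ctr)@ey]))
# pull
for i in range(1,len(st)):
    if 100<st[i,4]<160: p=onz(cm,*c[i],.114); print('pull',p,loc(p))
# geode rings
def ring(u0,v0,w):
    s=im[v0-w:v0+w+1,u0-w:u0+w+1].astype(int); 
    g=s.min(2); msk=(g>125).astype(np.uint8); cs,_=cv2.findContours(msk,cv2.RETR_EXTERNAL,cv2.CHAIN_APPROX_NONE)
    k=max(cs,key=cv2.contourArea); (x,y),rr=cv2.minEnclosingCircle(k); return x+u0-w,y+v0-w,rr
for a in [(298,196,15),(331,195,9)]:
    u,v,rr=ring(*a); p=onz(cm,u,v,.053); q=onz(cm,u+rr,v,.053); print('geode',u,v,rr,p,loc(p),'r',np.linalg.norm(p-q))
p=onz(cm,298.4,196.3,.053);print('eye',p,loc(p))
for x in (-50,50):
  for y in (-157,-72): print('well',x,y,ctr+x*ex+y*ey)
```

```text
[187 129 159  21 562] [262.847  138.5463]
[341 135  13  73 308] [347.3961 171.5942]
[256 144  10  73 168] [260.5298 180.375 ]
[188 151  11  74 324] [193.0679 187.3765]
[317 158   7  30 134] [319.8134 172.8881]
[194 210 162  21 680] [272.2176 219.8676]
((574.8956298828125, 31.5166015625), (230.37628173828125, 427.41448974609375), 6.338771820068359)
ctr [574.8956  31.5166] yaw deg 6.338764 ex [0.9939 0.1104] ey [-0.1104  0.9939]
pull [ 0.588  -0.0983  0.114 ] [  -1.2971 -130.4712]
geode 297.807692527771 196.34615421295166 10.827552795410156 [ 0.5328 -0.043   0.053 ] [-50.0173 -69.4148] r 0.029422835597912898
geode 334.5 195.5 10.12432861328125 [ 0.5356 -0.1429  0.053 ] [ -58.3616 -169.0236] r 0.027703920765184877
eye [ 0.533  -0.0446  0.053 ] [-50.0639 -71.0282]
well -50 -157 [ 542.5352 -130.0439]
well -50 -72 [533.1506 -45.5636]
well 50 -157 [ 641.9238 -119.0032]
well 50 -72 [632.5392 -34.5229]
```

```bash
cat > s.py <<'E'
from m import *
C=np.array([.5749,.0315]);a=np.radians(6.34);ex=np.array([np.cos(a),np.sin(a)]);ey=np.array([-ex[1],ex[0]])
o=env.get_obs(); M=R.from_quat(o['ee_rot']).as_matrix()
p=o['ee_pos'];d=p[:2]-C
print('t',round(o['t'],2),'case xy mm',np.array([d@ex,d@ey])*1000,'tip z mm',(p[2]-.173)*1000,'F case x,y,z',o['wrist_force'][:2]@ex,o['wrist_force'][:2]@ey,o['wrist_force'][2],'gap',o['finger_gap'])
T=np.column_stack([[0,0,-1],[*ex,0],[*(-ey),0]])
print('rotvec needed (tool, deg)',np.degrees(R.from_matrix(M.T@T).as_rotvec()),'alt',np.degrees(R.from_matrix(M.T@T@np.diag([1,-1,-1])).as_rotvec()))
print('joints',o['joints'])
E
python3 s.py
```

```text
t 0.15 case xy mm [-500.0145 -638.443 ] tip z mm 230.93055859185358 F case x,y,z 0.7452576489094507 0.0924955488953159 -0.0012710415061300867 gap 1.0008252512326061
rotvec needed (tool, deg) [-83.6326  -0.0567   0.0729] alt [96.3674  0.0751  0.0584]
joints [ 1.2409  0.4776  0.0224  1.5562 -0.0115  1.1093 -0.0831]
```

Call:
apply_moves:
  steps:
    - [1,0,0,0,-8.36,0,0]
    - [1,0,0,0,-8.36,0,0]
    - [1,0,0,0,-8.36,0,0]
    - [1,0,0,0,-8.36,0,0]
    - [1,0,0,0,-8.36,0,0]
    - [1,0,0,0,-8.36,0,0]
    - [1,0,0,0,-8.36,0,0]
    - [1,0,0,0,-8.36,0,0]
    - [1,0,0,0,-8.36,0,0]
    - [1,0,0,0,-8.36,0,0]

```text
t: 1.15
ee_pos: [0.1484, -0.6584, 0.4043]
ee_rot: [0.47, 0.528, -0.47, 0.528]
wrist_force: [-0.3, -0.4, -0.4]
finger_gap: -0.002
```

Call:
apply_moves:
  steps:
    - [1,0,33,-30,0,0,0]
    - [1,0,33,-31,0,0,0]
    - [1,0,33,-31,0,0,0]
    - [1,0,33,-31,0,0,0]
    - [1,0,33,-31,0,0,0]
    - [1,0,33,-31,0,0,0]
    - [1,0,33,-31,0,0,0]
    - [1,0,33,-31,0,0,0]
    - [1,0,33,-31,0,0,0]
    - [1,0,33,-31,0,0,0]

```text
t: 2.15
ee_pos: [0.4433, -0.3136, 0.4047]
ee_rot: [0.472, 0.527, -0.472, 0.527]
wrist_force: [0.4, -1.0, 0.2]
finger_gap: 0.001
```

```bash
python3 s.py
```

```text
t 2.15 case xy mm [-168.8897 -328.432 ] tip z mm 231.6964001658206 F case x,y,z 0.2809834828127337 -1.0608136491400557 0.15066248322384065 gap 0.0006430158287363543
rotvec needed (tool, deg) [-0.0516  0.01    0.0085] alt [179.9484   0.0133  -0.0158]
joints [ 0.901   0.3007 -0.4837  1.8461  0.1613  1.0333  0.4626]
```

Call:
apply_moves:
  steps:
    - [1,0,34,-31,0,0,0]
    - [1,0,34,-31,0,0,0]
    - [1,0,34,-31,0,0,0]
    - [1,10,34,-30,0,0,0]
    - [1,20,33,-30,0,0,0]
    - [1,20,0,0,0,0,0]
    - [1,20,0,0,0,0,0]
    - [1,0,0,0,0,0,0]

```text
t: 2.95
ee_pos: [0.5926, -0.1442, 0.3315]
ee_rot: [0.47, 0.529, -0.473, 0.525]
wrist_force: [-0.0, -0.1, 0.1]
finger_gap: 0.001
```

```bash
python3 s.py
python3 - <<'E'
from h import *
snap('wrist','wrist1');snap('side','side1')
E
```

```text
t 2.95 case xy mm [  -1.7902 -176.5824] tip z mm 158.5301209104811 F case x,y,z -0.036334779450909765 -0.11558434405066378 0.06681150710639713 gap 0.0007682921499010308
rotvec needed (tool, deg) [ 0.0108 -0.1019  0.3295] alt [-179.9884   -0.5175   -0.16  ]
joints [ 0.5237  0.5003 -0.5177  1.7558  0.2912  0.9687  0.0015]
```

View pics/wrist1.png

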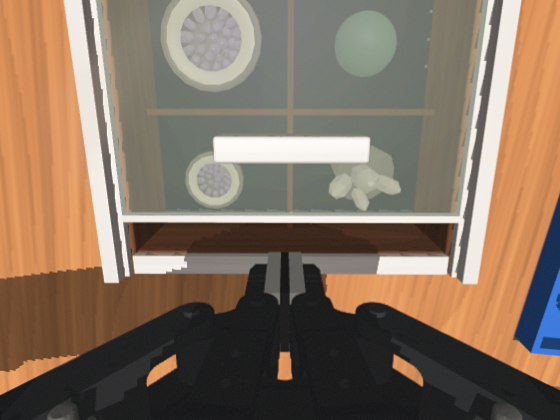

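View pics/side1.png

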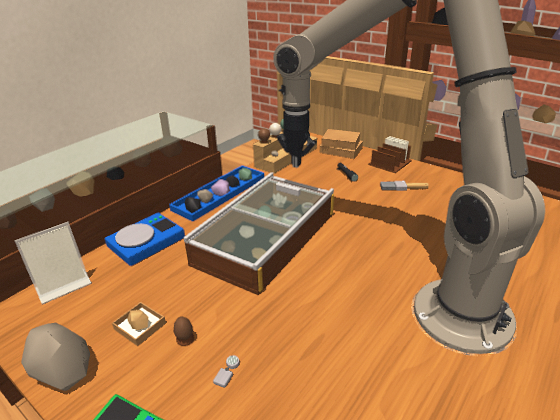

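The wrist view shows the pull at (291,149), the large geode at (211,38), the small one at (214,180), and the fingertips at (285,255), just right of the panel. I'll cross-check the positions.

```bash
cat >> s.py <<'E'
loc=lambda q:np.array([(q[:2]-C)@ex,(q[:2]-C)@ey])*1000
E
python3 - <<'E'
from s import *
cm=cam('wrist');d=np.load('pics/wrist1.npy')
print('pull',loc(onz(cm,291.5,149,.114)),'geo',loc(onz(cm,211,38,.053)),onz(cm,211,38,.053),'small',loc(onz(cm,214,180,.045)))
for q in [(120,270),(460,270)]: print(loc(onz(cm,*q,.095)))
for u,v in [(270,265),(275,258),(295,258),(285,290),(275,290),(263,275)]:
    p,r=ray(cm,u,v); w=p+r*d[v,u]; print(u,v,loc(w),w[2]*1000)
E
```

```text
t 3.05 case xy mm [  -0.8358 -177.1991] tip z mm 161.71162424414675 F case x,y,z -0.5469575241394868 -0.35324894693215697 0.38852787813939693 gap 0.0002500878387255763
rotvec needed (tool, deg) [-0.0573 -0.0132  0.0457] alt [179.9427   0.0718   0.0207]
joints [ 0.5249  0.4972 -0.5186  1.7524  0.2906  0.9697  0.0019]
pull [   2.7105 -130.639 ] geo [-46.7832 -68.7714] [ 0.536 -0.042  0.053] small [ -51.2033 -160.8273]
[-102.5498 -207.1447]
[ 107.4764 -207.2999]
270 265 [  -6.365  -166.8186] 175.39016572575278
275 258 [  -4.559  -165.5414] 171.79110452819202
295 258 [   3.2217 -166.5645] 169.46767695503212
285 290 [  -0.7382 -166.063 ] 196.08649342773072
275 290 [  -3.9706 -166.2259] 195.78209517748542
263 275 [  -8.9778 -170.2191] 176.8764393034922
```

Call:
apply_moves:
  steps:
    - [1,20,0,0,0,0,0]
    - [1,20,0,0,0,0,0]
    - [1,12,0,0,0,0,0]
    - [1,7,0,0,0,0,0]
    - [1,0,0,0,0,0,0]
    - [1,0,0,0,0,0,0]

```text
t: 3.65
ee_pos: [0.5941, -0.1445, 0.2766]
ee_rot: [0.472, 0.526, -0.472, 0.527]
wrist_force: [0.1, -0.4, 0.2]
finger_gap: 0.0
```

```bash
python3 s.py
```

```text
t 3.65 case xy mm [  -0.3358 -177.0774] tip z mm 103.59482757688981 F case x,y,z 0.07230699987944618 -0.4415546073774164 0.21016001225523537 gap 0.00035144160805268733
rotvec needed (tool, deg) [-0.0439  0.0198 -0.0708] alt [179.9561  -0.1112  -0.0311]
joints [ 0.502   0.5664 -0.4917  1.7937  0.3395  0.8648 -0.0375]
```

Call:
apply_moves:
  steps:
    - [1,0,0,-10,0,0,0]
    - [1,0,0,-10,0,0,0]
    - [1,0,0,-4,0,0,0]
    - [1,0,0,-4,0,0,0]
    - [1,0,0,-4,0,0,0]
    - [1,0,0,-4,0,0,0]
    - [1,0,0,-4,0,0,0]
    - [1,0,0,-4,0,0,0]
    - [1,0,0,-4,0,0,0]
    - [1,0,0,-4,0,0,0]

```text
t: 4.65
ee_pos: [0.5881, -0.0925, 0.2758]
ee_rot: [0.472, 0.527, -0.472, 0.527]
wrist_force: [0.7, -2.3, 1.8]
finger_gap: -0.002
```

```bash
python3 s.py
```

```text
t 4.65 case xy mm [  -0.6009 -124.7148] tip z mm 102.7803195797195 F case x,y,z 0.45262977568788537 -2.325061881051821 1.8481185086825034 gap -0.0023739068665046856
rotvec needed (tool, deg) [-0.0381  0.0043 -0.0193] alt [179.9619  -0.0304  -0.0067]
joints [ 0.4301  0.5468 -0.5014  1.8328  0.34    0.8475 -0.1277]
```

Force is 2.3 N, so it's sliding. I'll continue to the stop near y = -3.

Call:
apply_moves:
  steps:
    - [1,0,0,-6,0,0,0]
    - [1,0,0,-8,0,0,0]
    - [1,0,0,-8,0,0,0]
    - [1,0,0,-8,0,0,0]
    - [1,0,0,-8,0,0,0]
    - [1,0,0,-8,0,0,0]
    - [1,0,0,-8,0,0,0]
    - [1,0,0,-8,0,0,0]
    - [1,0,0,-8,0,0,0]
    - [1,0,0,-8,0,0,0]

```text
t: 5.65
ee_pos: [0.5794, -0.0146, 0.2757]
ee_rot: [0.472, 0.527, -0.472, 0.527]
wrist_force: [2.1, -2.9, 1.0]
finger_gap: 0.002
```

Call:
apply_moves:
  steps:
    - [1,0,0,-8,0,0,0]
    - [1,0,0,-8,0,0,0]
    - [1,0,0,-6,0,0,0]
    - [1,0,0,-3,0,0,0]
    - [1,0,0,-3,0,0,0]
    - [1,0,0,-3,0,0,0]
    - [1,0,0,-2,0,0,0]

```text
t: 6.35
ee_pos: [0.5756, 0.0176, 0.2756]
ee_rot: [0.472, 0.527, -0.472, 0.527]
wrist_force: [0.6, -2.9, 1.5]
finger_gap: 0.001
```

```bash
python3 s.py
```

```text
t 6.35 case xy mm [ -0.7915 -13.8957] tip z mm 102.59365803810266 F case x,y,z 0.22941635656816542 -2.9296005333541335 1.4869300213759662 gap 0.000874791180244749
rotvec needed (tool, deg) [-0.0459  0.0039  0.0288] alt [179.9541   0.0452  -0.0061]
joints [ 0.2614  0.5237 -0.5202  1.8782  0.3437  0.8295 -0.3264]
```

Call:
apply_moves:
  steps:
    - [1,0,0,-3,0,0,0]
    - [1,0,0,-3,0,0,0]
    - [1,0,0,-2,0,0,0]
    - [1,0,0,-1,0,0,0]
    - [1,0,0,0,0,0,0]

```text
t: 6.85
ee_pos: [0.5746, 0.0269, 0.2756]
ee_rot: [0.472, 0.527, -0.472, 0.527]
wrist_force: [-0.1, -1.1, 0.3]
finger_gap: -0.004
```

Call:
apply_moves:
  steps:
    - [1,0,0,-1,0,0,0]
    - [1,0,0,-1,0,0,0]
    - [1,0,0,0,0,0,0]

```text
t: 7.15
ee_pos: [0.5744, 0.0285, 0.2756]
ee_rot: [0.472, 0.527, -0.472, 0.527]
wrist_force: [-1.2, -1.7, 0.8]
finger_gap: 0.0
```

```bash
python3 s.py
```

```text
t 7.15 case xy mm [-0.778  -2.8932] tip z mm 102.57072439691267 F case x,y,z -1.3755458838582817 -1.5618888024699296 0.755142814750979 gap 0.00035259944691540837
rotvec needed (tool, deg) [-0.0312 -0.0002  0.0261] alt [179.9687   0.041    0.0004]
joints [ 0.2438  0.523  -0.5218  1.8799  0.3445  0.8288 -0.3462]
```

Call:
apply_moves:
  steps:
    - [1,0,0,-1,0,0,0]
    - [1,0,0,-1,0,0,0]
    - [1,0,0,0,0,0,0]

```text
t: 7.45
ee_pos: [0.5743, 0.0299, 0.2756]
ee_rot: [0.472, 0.526, -0.472, 0.527]
wrist_force: [-0.2, -4.9, 0.5]
finger_gap: 0.0
```

```bash
python3 s.py; python3 -c "
from h import *
snap('top','top2')
im=cv2.imread('pics/top2.png')[120:240,180:362]
cv2.imwrite('pics/top2z.png',cv2.resize(im,None,fx=4,fy=4,interpolation=cv2.INTER_CUBIC))"
```

```text
t 7.45 case xy mm [-0.739  -1.5597] tip z mm 102.60332051611314 F case x,y,z -0.7089455351865308 -4.871300493277783 0.4800041265861232 gap 0.0004451903488185791
rotvec needed (tool, deg) [-0.0662  0.0559  0.0285] alt [179.9338   0.0447  -0.0877]
joints [ 0.2408  0.5228 -0.5213  1.8801  0.3452  0.8291 -0.3499]
```

View pics/top2z.png

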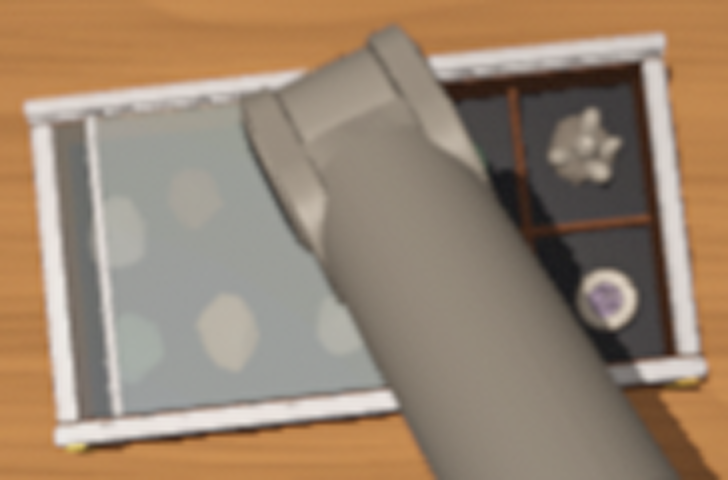

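The glass is now over the left half with the right wells uncovered. The force rose to 4.9 N, so I'll confirm the stop.

Call:
apply_moves:
  steps:
    - [1,0,0,-1,0,0,0]
    - [1,0,0,-1,0,0,0]
    - [1,0,0,0,0,0,0]

```text
t: 7.8
ee_pos: [0.5743, 0.0303, 0.2756]
ee_rot: [0.471, 0.526, -0.473, 0.527]
wrist_force: [-0.7, -8.6, 1.9]
finger_gap: -0.0
```

```bash
python3 s.py
```

```text
t 7.8 case xy mm [-0.7251 -1.1106] tip z mm 102.62981556102241 F case x,y,z -1.675553263028678 -8.512714539731164 1.9189275910288648 gap -0.0004520770973524758
rotvec needed (tool, deg) [-0.1441  0.1786  0.0428] alt [179.8556   0.0672  -0.2803]
joints [ 0.2384  0.5224 -0.5198  1.8801  0.3468  0.8298 -0.3534]
```

Call:
apply_moves:
  steps:
    - [1,0,0,6,0,0,0]
    - [1,0,0,8,0,0,0]
    - [1,-25,0,0,0,0,0]
    - [1,-30,0,10,0,0,0]
    - [1,-20,0,25,0,0,0]
    - [1,0,0,30,0,0,0]
    - [1,0,0,30,0,0,0]
    - [1,0,0,26,0,0,0]
    - [1,0,0,0,0,0,0]
    - [1,0,0,0,0,0,0]

```text
t: 8.8
ee_pos: [0.5891, -0.1017, 0.3506]
ee_rot: [0.472, 0.527, -0.472, 0.526]
wrist_force: [-0.2, 1.3, -0.8]
finger_gap: -0.001
```

```bash
python3 s.py; python3 -c "
from h import *
snap('wrist','wrist2')
snap('top','top3')
im=cv2.imread('pics/top3.png')[120:240,180:362]
cv2.imwrite('pics/top3z.png',cv2.resize(im,None,fx=4,fy=4,interpolation=cv2.INTER_CUBIC))"
```

```text
t 8.8 case xy mm [  -0.6435 -133.9774] tip z mm 177.6145377149265 F case x,y,z -0.054629143188595616 1.2708003181679906 -0.7850193896749965 gap -0.0012978925295620235
rotvec needed (tool, deg) [-0.0784 -0.0664 -0.0273] alt [179.9216  -0.0428   0.1042]
joints [ 0.4677  0.4588 -0.5261  1.7711  0.269   0.9835 -0.0545]
```

View pics/wrist2.png

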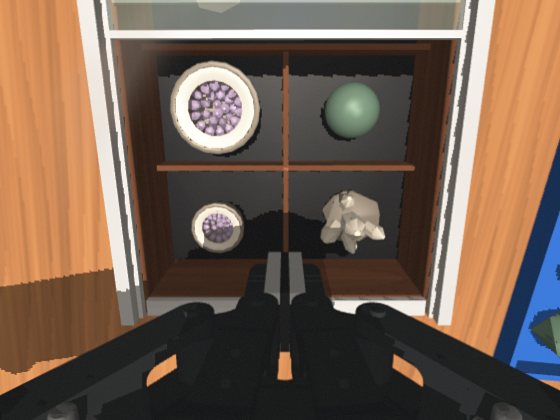

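View pics/top3z.png

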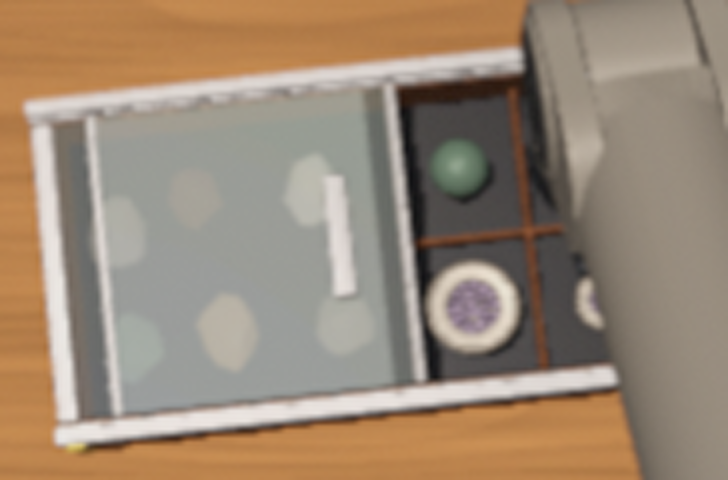

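The large geode is clear in the wrist view at (215,108), and at about (473,306) in the zoomed top view. The pull is at about (340,236) zoomed. Next I'll measure the rim from both views, check its height by depth, and find the tip pixels.

Run:
```python
from s import *
for f,n,(u0,v0,w),f2 in [('wrist2','wrist',(215,108,52),0),('top3','top',(298,196,15),0)]:
    im=cv2.imread(f'pics/{f}.png'); d=np.load(f'pics/{f}.npy'); cm=cam(n)
    s=im[v0-w:v0+w+1,u0-w:u0+w+1]; g=s.min(2); msk=(g>120).astype(np.uint8)
    cs,_=cv2.findContours(msk,cv2.RETR_EXTERNAL,cv2.CHAIN_APPROX_NONE); k=max(cs,key=cv2.contourArea)
    e=cv2.fitEllipse(k); (u,v)=e[0][0]+u0-w,e[0][1]+v0-w
    p=onz(cm,u,v,.053); print(n,u,v,e[1],p,loc(p))
    Z=[]
    for a in np.arange(0,360,15):
        uu=int(round(u+np.cos(np.radians(a))*e[1][0]*.44)); vv=int(round(v+np.sin(np.radians(a))*e[1][0]*.44))
        P,r=ray(cm,uu,vv); w_=P+r*d[vv,uu]; Z.append(w_)
    Z=np.array(Z);print('rim z',np.sort(Z[:,2])*1000,'mean',Z.mean(0))
cm=cam('wrist');d=np.load('pics/wrist2.npy')
for v in (254,256,260,270):
  for u in (273,278,292,298):
    p,r=ray(cm,u,v); w=p+r*d[v,u]; print(u,v,loc(w),w[2]*1000)
cm=cam('top'); print('pull',loc(onz(cm,180+340/4,120+236/4,.114)))
```

```text
t 8.9 case xy mm [  -0.4632 -132.3861] tip z mm 177.7617695673628 F case x,y,z -0.06416603207197835 0.36654067120066147 0.5996118745365494 gap -0.00010044007261687956
rotvec needed (tool, deg) [ 0.083  -0.0751 -0.0283] alt [-179.917     0.0445   -0.1178]
joints [ 0.4661  0.4584 -0.5273  1.7715  0.2691  0.9836 -0.0546]
wrist 214.5495719909668 106.72706985473633 (86.10462188720703, 90.96532440185547) [ 0.5334 -0.0389  0.053 ] [-49.0645 -65.4063]
rim z [51.1784 51.4381 51.6087 51.8176 51.8685 52.1205 52.1805 52.2614 52.2894
 52.4342 52.7475 52.822  52.8344 52.8794 52.9661 53.0644 53.0938 53.3012
 53.3963 53.4177 53.5058 53.5242 54.1051 54.5584] mean [ 0.5333 -0.0394  0.0527]
top 297.7659692764282 196.27317237854004 (21.194692611694336, 21.55077362060547) [ 0.533  -0.0429  0.053 ] [-49.8111 -69.3061]
rim z [46.6733 49.7548 49.8216 50.4241 50.492  51.4135 51.5656 51.6901 51.9159
 52.1115 52.1143 52.3325 53.289  53.5991 53.655  53.8111 53.8928 53.9729
 54.23   54.4811 54.5439 54.9686 57.382  57.6504] mean [ 0.533  -0.0427  0.0527]
273 254 [  -4.8976 -120.6837] 183.6460113340136
278 254 [  -2.9358 -121.2072] 182.405540191404
292 254 [   2.668  -121.2189] 182.36258007059007
298 254 [   5.0576 -121.0879] 182.66503330141236
273 256 [  -4.9071 -121.5897] 183.5298478729434
278 256 [  -2.9099 -121.3458] 184.09107850988687
292 256 [   2.6177 -121.0724] 184.71157996186795
298 256 [   5.0309 -121.571 ] 183.54640186261472
273 260 [  -4.7607 -121.1021] 188.51696880836485
278 260 [  -2.8545 -121.4757] 187.66849259872342
292 260 [   2.5595 -121.4885] 187.62572346973607
298 260 [   4.8537 -121.2051] 188.25972469289286
273 270 [  -4.489  -120.8273] 197.92077373817617
278 270 [  -2.6952 -120.9057] 197.75137607559188
292 270 [   2.338  -120.8087] 197.94365076257742
298 270 [   4.5075 -120.96  ] 197.62030388079216
pull [-2.0875 13.4689]
```

Call:
apply_moves:
  steps:
    - [1,0,-12,-16,0,0,0]
    - [1,0,-13,-16,0,0,0]
    - [1,0,-12,-16,0,0,0]
    - [1,0,-12,-17,0,0,0]
    - [1,20,0,0,0,0,0]
    - [1,20,0,0,0,0,0]
    - [1,10,0,0,0,0,0]
    - [1,0,0,0,0,0,0]
    - [1,0,0,0,0,0,0]

```text
t: 9.8
ee_pos: [0.5334, -0.0419, 0.3011]
ee_rot: [0.472, 0.527, -0.471, 0.527]
wrist_force: [-0.4, -0.9, 0.3]
finger_gap: -0.003
```

```bash
python3 s.py;python3 s.py|head -1; python3 -c "
from h import *
snap('side','side3');snap('wrist','wrist3')
im=cv2.imread('pics/side3.png')[150:300,170:350]
cv2.imwrite('pics/side3z.png',cv2.resize(im,None,fx=4,fy=4,interpolation=cv2.INTER_CUBIC))"
```

```text
t 9.8 case xy mm [-49.3165 -68.3766] tip z mm 128.11856867278254 F case x,y,z -0.5152556207656638 -0.8094666602942083 0.3399585074597936 gap -0.002900118630855669
rotvec needed (tool, deg) [ 0.017  -0.0205 -0.0229] alt [-179.983     0.036    -0.0322]
joints [ 0.3973  0.4303 -0.5406  1.956   0.2941  0.8321 -0.1923]
t 9.8 case xy mm [-49.3165 -68.3766] tip z mm 128.11856867278254 F case x,y,z -0.5152556207656638 -0.8094666602942083 0.3399585074597936 gap -0.002900118630855669
```

View pics/side3z.png

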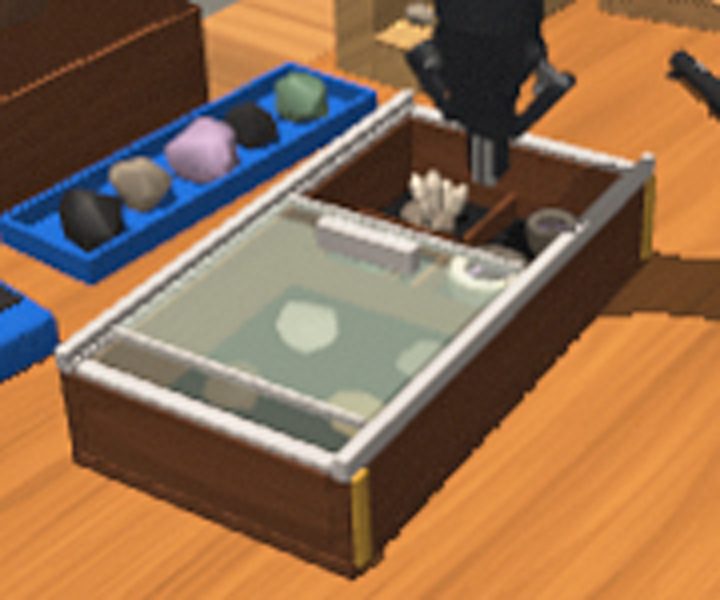

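View pics/wrist3.png

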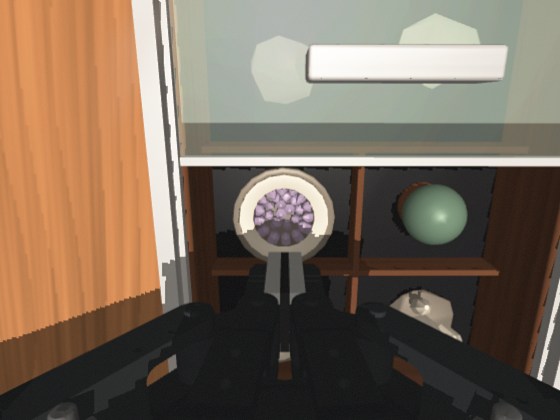

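The fingers (column 285) line up with the large ring (centre about (284,217)), and the view shows both cleanly. I'll recheck the ring along y from here.

Run:
```python
from s import *
cm=cam('wrist')
for v,n in [(169,'far outer'),(176,'far white'),(217,'mid')]: print(n,loc(onz(cm,284,v,.053)))
for u in (234,335): print(loc(onz(cm,u,217,.053)))
im=cv2.imread('pics/wrist3.png');d=np.load('pics/wrist3.npy')
for v in range(160,262,6):
    p,r=ray(cm,284,v); w=p+r*d[v,284]; print(v,loc(w),w[2]*1000)
```

```text
t 9.9 case xy mm [-49.1463 -68.7034] tip z mm 128.6022773228911 F case x,y,z -0.4080614040499883 0.12431841840527535 0.7858788309656013 gap 0.0011164461534258294
rotvec needed (tool, deg) [-0.0179  0.0035 -0.0911] alt [179.9821  -0.1431  -0.0055]
joints [ 0.3978  0.4297 -0.5405  1.9556  0.2942  0.8319 -0.1923]
far outer [-48.9129 -37.3752]
far white [-48.9148 -41.6024]
mid [-48.9261 -67.2794]
[-79.7712 -67.2544]
[-17.4459 -67.3061]
160 [-48.9539 -26.1196] 92.40418444703904
166 [-48.8703 -41.9447] 14.598323361877997
172 [-48.9122 -39.4382] 51.592453993858285
178 [-48.9157 -42.7562] 53.31164373200043
184 [-48.9168 -46.5266] 52.821339151609386
190 [-48.9098 -52.1199] 44.72917720085401
196 [-48.9027 -58.1023] 36.33190336915521
202 [-48.8987 -63.6455] 30.797468177660853
208 [-48.8999 -68.0063] 30.218279773173013
214 [-48.9028 -71.9439] 31.23133038943632
220 [-48.8996 -77.8285] 26.18897941238621
226 [-48.9112 -78.9952] 35.71677945829785
232 [-48.9024 -87.0418] 25.13125584608128
238 [-48.9228 -84.6309] 43.528629227114536
244 [-48.9222 -89.8145] 41.036678730941354
250 [-48.934  -89.9146] 51.17835848864599
256 [-49.0179 -57.6596] 135.44413932929916
```

Call:
apply_moves:
  steps:
    - [1,20,0,0,0,0,0]
    - [1,20,0,0,0,0,0]
    - [1,12,0,0,0,0,0]
    - [1,8,0,0,0,0,0]
    - [1,0,0,0,0,0,0]

```text
t: 10.4
ee_pos: [0.533, -0.0425, 0.2402]
ee_rot: [0.472, 0.527, -0.472, 0.526]
wrist_force: [0.8, -0.6, 0.4]
finger_gap: 0.004
```

```bash
python3 s.py|head -1
```

```text
t 10.4 case xy mm [-49.7764 -68.9236] tip z mm 67.2051046816107 F case x,y,z 0.7075770557070903 -0.6762375701416701 0.42004515337708725 gap 0.0039720190174802866
```

Tips at about 67.5 mm, 14.5 mm above the rim. I'll hold for about two seconds.

Call:
apply_moves:
  steps:
    - [1,0,0,0,0,0,0]
    - [1,0,0,0,0,0,0]
    - [1,0,0,0,0,0,0]
    - [1,0,0,0,0,0,0]
    - [1,0,0,0,0,0,0]
    - [1,0,0,0,0,0,0]
    - [1,0,0,0,0,0,0]
    - [1,0,0,0,0,0,0]
    - [1,0,0,0,0,0,0]
    - [1,0,0,0,0,0,0]

```text
t: 11.4
ee_pos: [0.5332, -0.0425, 0.2407]
ee_rot: [0.472, 0.527, -0.472, 0.527]
wrist_force: [-0.6, 0.2, -0.1]
finger_gap: -0.001
```

```bash
python3 s.py|head -1; python3 -c "
from h import *
snap('side','side4')
im=cv2.imread('pics/side4.png')[150:300,170:350]
cv2.imwrite('pics/side4z.png',cv2.resize(im,None,fx=4,fy=4,interpolation=cv2.INTER_CUBIC))"
```

```text
t 11.4 case xy mm [-49.6454 -68.9321] tip z mm 67.69106973791267 F case x,y,z -0.5391260293091856 0.2925035074609513 -0.11490783760439933 gap -0.0012316343516982848
```

View pics/side4z.png

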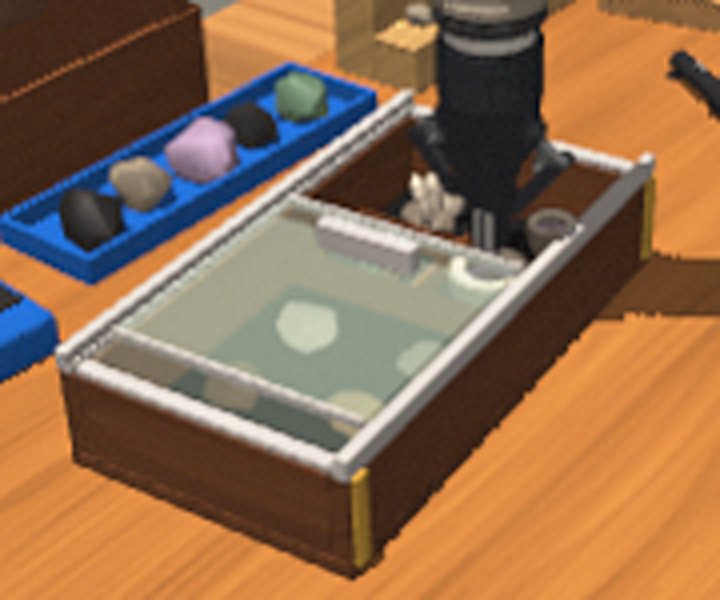

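The tips hang at about (485,245) zoomed, just above the large geode. Nothing is in contact. I'll complete the hold, then rise straight up.

Call:
apply_moves:
  steps:
    - [1,0,0,0,0,0,0]
    - [1,0,0,0,0,0,0]
    - [1,0,0,0,0,0,0]
    - [1,0,0,0,0,0,0]
    - [1,0,0,0,0,0,0]
    - [1,0,0,0,0,0,0]
    - [1,0,0,0,0,0,0]
    - [1,0,0,0,0,0,0]
    - [1,0,0,0,0,0,0]
    - [1,0,0,0,0,0,0]

```text
t: 12.45
ee_pos: [0.5331, -0.0425, 0.2407]
ee_rot: [0.472, 0.527, -0.472, 0.527]
wrist_force: [-0.9, 0.1, 0.1]
finger_gap: 0.002
```

Call:
apply_moves:
  steps:
    - [1,-20,0,0,0,0,0]
    - [1,-35,0,0,0,0,0]
    - [1,-35,0,0,0,0,0]
    - [1,0,12,-25,0,0,0]
    - [1,0,13,-30,0,0,0]
    - [1,0,12,-30,0,0,0]
    - [1,0,13,-25,0,0,0]
    - [1,0,0,0,0,0,0]
    - [1,0,0,0,0,0,0]

```text
t: 13.35
ee_pos: [0.5707, 0.0727, 0.3305]
ee_rot: [0.471, 0.527, -0.472, 0.527]
wrist_force: [0.3, 0.3, -1.0]
finger_gap: -0.003
```

```bash
python3 s.py
```

```text
t 13.35 case xy mm [ 0.3406 41.4442] tip z mm 157.50393522703803 F case x,y,z 0.377486727830461 0.2831688024972098 -1.046474983133336 gap -0.0032945636645437936
rotvec needed (tool, deg) [0.0448 0.0069 0.0278] alt [-179.9552   -0.0437    0.0109]
joints [ 0.2079  0.4573 -0.5707  1.8389  0.3015  0.9329 -0.3865]
```

Call:
apply_moves:
  steps:
    - [1,0,0,-11,0,0,0]
    - [1,20,0,0,0,0,0]
    - [1,20,0,0,0,0,0]
    - [1,10,0,0,0,0,0]
    - [1,5,0,0,0,0,0]
    - [1,0,0,0,0,0,0]
    - [1,0,0,0,0,0,0]

```text
t: 14.05
ee_pos: [0.5698, 0.0833, 0.2764]
ee_rot: [0.472, 0.526, -0.472, 0.527]
wrist_force: [0.4, 0.6, 0.8]
finger_gap: -0.001
```

```bash
python3 s.py; python3 -c "
from h import *
snap('side','side5')
im=cv2.imread('pics/side5.png')[150:300,170:350]
cv2.imwrite('pics/side5z.png',cv2.resize(im,None,fx=4,fy=4,interpolation=cv2.INTER_CUBIC))"
```

```text
t 14.05 case xy mm [ 0.6954 52.0191] tip z mm 103.35126075011131 F case x,y,z 0.4617009968050233 0.5227323810708215 0.8288725084113556 gap -0.0006008720617082844
rotvec needed (tool, deg) [-0.0506 -0.0028 -0.0537] alt [179.9494  -0.0843   0.0044]
joints [ 0.1632  0.5269 -0.5419  1.8772  0.358   0.8337 -0.453 ]
```

View pics/side5z.png

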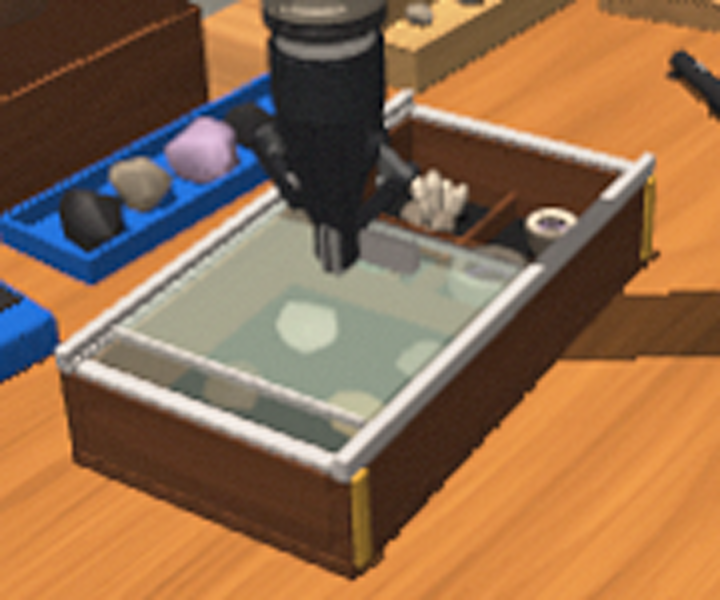

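The fingertips at (335,260) zoomed are left of the pull at (390,248), above the glass. Now I'll push toward shut, along tool +z.

Call:
apply_moves:
  steps:
    - [1,0,0,8,0,0,0]
    - [1,0,0,4,0,0,0]
    - [1,0,0,4,0,0,0]
    - [1,0,0,4,0,0,0]
    - [1,0,0,4,0,0,0]
    - [1,0,0,6,0,0,0]
    - [1,0,0,8,0,0,0]
    - [1,0,0,8,0,0,0]
    - [1,0,0,8,0,0,0]
    - [1,0,0,8,0,0,0]

```text
t: 15.1
ee_pos: [0.5765, 0.0208, 0.2758]
ee_rot: [0.472, 0.527, -0.472, 0.527]
wrist_force: [0.9, 2.5, 2.3]
finger_gap: 0.004
```

Call:
apply_moves:
  steps:
    - [1,0,0,8,0,0,0]
    - [1,0,0,8,0,0,0]
    - [1,0,0,8,0,0,0]
    - [1,0,0,8,0,0,0]
    - [1,0,0,8,0,0,0]
    - [1,0,0,8,0,0,0]
    - [1,0,0,8,0,0,0]
    - [1,0,0,8,0,0,0]
    - [1,0,0,8,0,0,0]
    - [1,0,0,8,0,0,0]

```text
t: 16.1
ee_pos: [0.5853, -0.0585, 0.2757]
ee_rot: [0.472, 0.527, -0.472, 0.527]
wrist_force: [1.5, 2.5, 1.0]
finger_gap: -0.002
```

```bash
python3 s.py
```

```text
t 16.1 case xy mm [  0.3605 -90.5857] tip z mm 102.69593659326209 F case x,y,z 1.7742974553822273 2.3433859479537986 1.038846089761698 gap -0.0016280847546355263
rotvec needed (tool, deg) [-0.0311 -0.0024 -0.0069] alt [179.9689  -0.0108   0.0038]
joints [ 0.3895  0.5409 -0.5208  1.849   0.3501  0.8434 -0.1956]
```

Call:
apply_moves:
  steps:
    - [1,0,0,8,0,0,0]
    - [1,0,0,7,0,0,0]
    - [1,0,0,6,0,0,0]
    - [1,0,0,5,0,0,0]
    - [1,0,0,4,0,0,0]
    - [1,0,0,3,0,0,0]
    - [1,0,0,3,0,0,0]
    - [1,0,0,2,0,0,0]
    - [1,0,0,2,0,0,0]
    - [1,0,0,0,0,0,0]

```text
t: 17.1
ee_pos: [0.5895, -0.0981, 0.2756]
ee_rot: [0.472, 0.527, -0.472, 0.527]
wrist_force: [0.3, 1.0, 0.8]
finger_gap: 0.005
```

Call:
apply_moves:
  steps:
    - [1,0,0,1,0,0,0]
    - [1,0,0,1,0,0,0]
    - [1,0,0,1,0,0,0]
    - [1,0,0,0,0,0,0]

```text
t: 17.5
ee_pos: [0.5898, -0.1008, 0.2756]
ee_rot: [0.472, 0.527, -0.472, 0.527]
wrist_force: [0.2, 2.0, -0.0]
finger_gap: -0.002
```

```bash
python3 s.py
```

```text
t 17.5 case xy mm [   0.1514 -133.1532] tip z mm 102.59165211131544 F case x,y,z 0.43308468417569307 2.0006247282433893 -0.0035981103325026242 gap -0.0021650768366801433
rotvec needed (tool, deg) [-0.0439  0.009   0.0255] alt [179.9561   0.0401  -0.0141]
joints [ 0.4508  0.5538 -0.5128  1.8247  0.3496  0.8541 -0.1211]
```

Call:
apply_moves:
  steps:
    - [1,0,0,1,0,0,0]
    - [1,0,0,1,0,0,0]
    - [1,0,0,0,0,0,0]

```text
t: 17.8
ee_pos: [0.59, -0.1029, 0.2756]
ee_rot: [0.472, 0.527, -0.472, 0.527]
wrist_force: [-0.7, 1.4, -0.6]
finger_gap: 0.0
```

Call:
apply_moves:
  steps:
    - [1,0,0,1,0,0,0]
    - [1,0,0,1,0,0,0]
    - [1,0,0,0,0,0,0]

```text
t: 18.1
ee_pos: [0.5901, -0.1037, 0.2756]
ee_rot: [0.472, 0.527, -0.471, 0.526]
wrist_force: [-2.1, 3.5, 0.7]
finger_gap: -0.003
```

```bash
python3 s.py
```

```text
t 18.1 case xy mm [   0.176  -136.0988] tip z mm 102.60473875956855 F case x,y,z -1.6809418684079285 3.7571035335373146 0.7294209240526959 gap -0.0029345028260632654
rotvec needed (tool, deg) [ 0.0084 -0.0735  0.0367] alt [-179.9916   -0.0576   -0.1155]
joints [ 0.4561  0.5553 -0.5134  1.8224  0.3485  0.8554 -0.1141]
```

Call:
apply_moves:
  steps:
    - [1,0,0,1,0,0,0]
    - [1,0,0,1,0,0,0]
    - [1,0,0,0,0,0,0]

```text
t: 18.4
ee_pos: [0.5902, -0.1041, 0.2756]
ee_rot: [0.472, 0.528, -0.471, 0.526]
wrist_force: [-2.3, 9.3, 0.8]
finger_gap: 0.005
```

Call:
apply_moves:
  steps:
    - [1,0,0,1,0,0,0]
    - [1,0,0,1,0,0,0]
    - [1,0,0,0,0,0,0]

```text
t: 18.7
ee_pos: [0.5903, -0.1045, 0.2756]
ee_rot: [0.472, 0.529, -0.47, 0.526]
wrist_force: [-3.3, 11.6, 2.8]
finger_gap: 0.003
```

```bash
python3 s.py
```

```text
t 18.7 case xy mm [   0.2707 -136.8847] tip z mm 102.62524933499151 F case x,y,z -1.9750526197161147 11.940913774331046 2.820517397660235 gap 0.003437699347030599
rotvec needed (tool, deg) [ 0.1635 -0.3088  0.0672] alt [-179.8359   -0.1055   -0.4846]
joints [ 0.4602  0.5567 -0.5163  1.8209  0.3453  0.8568 -0.1072]
```

At the shut stop: 12 N with no motion, at the predicted y of about -137. Now back off, rise and check.

Call:
apply_moves:
  steps:
    - [1,0,0,-4,0,0,0]
    - [1,0,0,-8,0,0,0]
    - [1,0,0,-4,0,0,0]
    - [1,-30,0,0,0,0,0]
    - [1,-40,0,0,0,0,0]
    - [1,-40,0,0,0,0,0]
    - [1,-40,0,0,0,0,0]
    - [1,0,0,0,0,0,0]

```text
t: 19.5
ee_pos: [0.5906, -0.0926, 0.4321]
ee_rot: [0.474, 0.523, -0.47, 0.53]
wrist_force: [0.6, 0.3, 1.3]
finger_gap: -0.002
```

Call:
apply_moves:
  steps:
    - [1,0,0,35,0,0,0]
    - [1,0,0,40,0,0,0]
    - [1,0,0,40,0,0,0]
    - [1,0,0,40,0,0,0]
    - [1,0,0,40,0,0,0]
    - [1,0,0,40,0,0,0]
    - [1,0,0,40,0,0,0]
    - [1,0,0,0,0,0,0]
    - [1,0,0,0,0,0,0]
    - [1,0,0,0,0,0,0]

```text
t: 20.5
ee_pos: [0.6194, -0.3648, 0.4253]
ee_rot: [0.472, 0.527, -0.471, 0.527]
wrist_force: [-0.2, 0.5, 0.6]
finger_gap: 0.0
```

```bash
python3 s.py
python3 - <<'E'
from s import *
cm,im,d=snap('top','top9'); m,l,st,c=measure(im,cm)
for i in range(1,len(st)):
    if 50<st[i,4]<200: print(c[i],'pull',loc(onz(cm,*c[i],.114)),'edge',loc(onz(cm,*c[i],.092)))
cv2.imwrite('pics/top9z.png',cv2.resize(im[120:240,180:362,::-1],None,fx=4,fy=4,interpolation=cv2.INTER_CUBIC))
E
```

```text
t 20.5 case xy mm [   0.4964 -398.749 ] tip z mm 252.31434221913923 F case x,y,z -0.1486828095525986 0.4758457280575926 0.5945751135888545 gap 0.00031576539133714766
rotvec needed (tool, deg) [ 0.0452 -0.0495  0.0128] alt [-179.9548   -0.0201   -0.0777]
joints [ 0.7467  0.5798 -0.4733  1.3854  0.2664  1.2403  0.3649]
t 20.5 case xy mm [   0.4964 -398.749 ] tip z mm 252.31434221913923 F case x,y,z -0.1486828095525986 0.4758457280575926 0.5945751135888545 gap 0.00031576539133714766
rotvec needed (tool, deg) [ 0.0452 -0.0495  0.0128] alt [-179.9548   -0.0201   -0.0777]
joints [ 0.7467  0.5798 -0.4733  1.3854  0.2664  1.2403  0.3649]
[ 187  129  169  102 1921] [255.3982 182.4305]
[340 135  14  73 453] [346.5828 171.2693]
[325 157   9  30 153] [328.8497 171.3922]
[328.8497 171.3922] pull [   0.143 -154.461] edge [   3.378  -156.9758]
```

View pics/top9z.png

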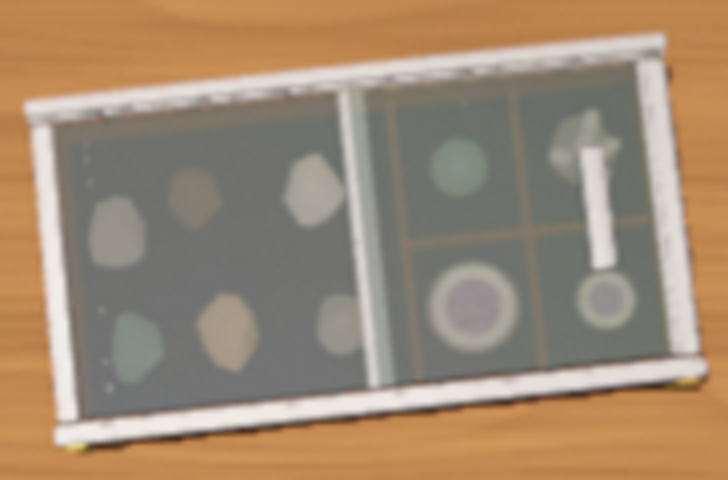

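View pics/top9.png

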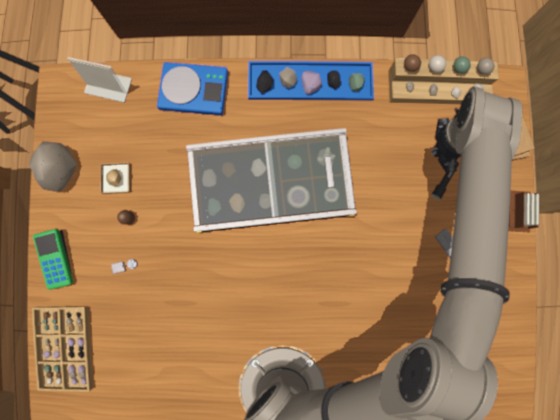

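The glass is shut, with the pull at case (0.1, -154.5) mm against the nominal (0, -155). The specimens and bystanders are where they were, and the arm is clear.

```bash
python3 -c "
from h import *
print(env.job_done())"
```

```text
the job is handed in; nothing more can be done
None
```

I opened the glass, pointed at the larger geode half, shut the glass again and handed the job in at about 20.5 s of the 64 s allowed.

- **Opening:** I pushed the right face of the pull with closed fingers, at about 2–3 N while it slid. At the open stop the force rose to about 8.5 N with almost no further movement.
- **Pointing:** I came straight down over the larger geode half and held the fingertips about 14.5 mm above its rim for about 2.1 s. No contact force showed.
- **Shutting:** I pushed the left face of the pull. At the shut stop the force reached about 12 N, and then I backed off and moved the arm clear.

**Last checks:** The final top picture puts the pull at (0.1, -154.5) mm of the case, against (0, -155) when shut. The specimens and the visible bystanders looked unmoved. The arm covered part of the torch and brush in that picture, so I could not check those two fully, but nothing went low near them.

**Disagreements:** The top and wrist cameras put the geode centre up to 4 mm apart along the case's y (-69.3 against -65.4 mm). A closer wrist view gave about -67 to -68.5 mm, and I pointed at -69 mm. The pull position I worked out from finger contact at the open stop was about 2 mm past nominal, which is within calibration error.

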